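# Find the jar lid that rocks and press it home

### The arm

A 6-joint arm with a two-finger parallel gripper is mounted at the origin on a cart in front of the work surface, level with it; the furniture and walls round the work are solid. World frame = base frame: x ahead of the robot, y to its left, z up, the work surface at z = 0. Lengths are in m, angles in rad, forces in N, time in s.
With the tool pointing down it reaches from about 0.25 to 0.775 m from the base axis. Payload 4 kg.
Tool frame: the origin (TCP) lies between the finger pads; the fingertips stand 14 mm ahead of it and the grasp point (between the pads) lies 5 mm behind it (tip_reach is the distance from the TCP to the fingertips, in m); z points along the fingers, y is the line along which they close (so a half turn about z gives the same grasp; the last joint's range is limited). The gripper opens to 94 mm and grips with 3 to 60 N. Pads are 16 mm wide; open, the fingers measure 119 mm over their backs; the gripper's body (75 mm by 177 mm) begins 78 mm behind the grasp point.
Start: joints at [-1.379, 0.087, 1.371, -0, 1.684, -0.103], TCP at [0.16, -0.526, 0.22] pointing down, gripper open.
Joint ranges: [-3.1, 3.1], [-0.76, 2.03], [0.27, 2.55], [-1.08, 4.22], [0.17, 2.65], [-2.57, 2.57]. Speed limits (rad/s): [2.79, 2.79, 3.14, 3.14, 3.14, 3.14].

### API

Orientations are given as [roll, pitch, yaw] about the fixed x, y, z axes, in that order (R = Rz(yaw) Ry(pitch) Rx(roll)).
In Python, from bench import * gives the robot as it stands. The module is installed in compiled form; this text tells all that it offers.
- The arm moves only by the tool servo_tool, never from a script. Its argument "targets" is a list of rows, each a list of 4 numbers: the shift along the tool's x, y, z in cm, then the turn about the tool's z in degrees. A call has 1 to 8 rows; each row is the pose to reach, as a shift and turn from the pose commanded when the call began, along the tool's axes at that moment; what a row does not reach only later rows make up. A row lasts 1/8 s, in which the tool goes at most 62.5 mm and 10.7 degrees, less where a joint would pass 70% of its speed; a pose out of reach is approached as far as the arm can. A call with a gripper value outside its range is refused whole. "claw" is the closure in counts, from 0 (fully open) to 255 (shut), set as the call begins (left out, the last holds). The fingers move at their own pace and stop on an object; the grip force is fixed at half the most. Time passes only in rows, so rows that repeat a pose let the fingers close. It gives the time, the measured TCP pose, the force, the opening and the grip force at its end, in the units of the state.
- get_obs(): the state, without advancing time (a new reading comes with each control period).
- snapshot(name): name is "scene" or "side" or "wrist"; returns the picture (384x512x3 uint8, blue, green, red); there is no depth.
- camera_model(name): a dict with "camera_matrix" (3x3 intrinsics, pixels), "camera_from_world" (4x4, takes a point from world to camera coordinates). Camera axes: x right, y up, looking along -z (the intrinsics and any distortion apply to the point x, -y, -z); pixel columns grow to the right and rows downward; lengths in m; the calibration is good to about 2 mm. A picture is of the moment at which its call begins: read the wrist's pose just before it. camera_model takes no time and is no camera call; for the wrist camera it gives the pose at the moment of the call.
- close_job(): hands the job in; it is judged then, once.
The state is a dict: "time": time; "joint_positions": joint angles; "qvel": joint speeds; "joint_torque": joint torques, N m; "tool_pos": TCP position; "ee_rot": TCP orientation; "wrist_force": force on the tool from outside, world axes, zero at the start; "wrist_torque": the same for the moment, N m; "width": finger opening in m; "finger_force": force on a finger pad.
Only numpy, scipy, OpenCV 4.12 (cv2) and the standard library are available. Lean on these libraries where they do the work, as an engineer would, in place of code of your own. Each camera call takes 0.05 s, during which the arm holds its last target. There are 200 camera calls.

### The job

One of the four brown felt-topped lids on the white jars is not home. Press the lids near their edges with a fingertip to find the one that rocks, then push that lid straight down until it sits fully home and no longer rocks. Without lifting anything, leaning heavily on the lids, or disturbing the small things around them, finish while still holding that lid down with your fingertips, so that I can see which one it was.

Things in the scene. Friction and masses are not known exactly. Their poses are not given: they have to be found in the camera images.
- lid_a: one of four identical round lids, dark brown felt top, orange rim, each on its own white stoneware jar: 80 mm across, 12.5 mm thick. Origin at the centre of its underside, z up: the top face is 12.5 mm above it. Jars are fixed and differ in height by up to 6 mm (lid tops about 58 to 70 mm above the table), so height does not tell which lid is loose.
- lid_b: one of four identical round lids, dark brown felt top, orange rim, each on its own white stoneware jar: 80 mm across, 12.5 mm thick. Origin at the centre of its underside, z up: the top face is 12.5 mm above it. A lid that is home lies on its jar's rim and gives nowhere. Which lid is loose is not told, and lids swap places; the loose one sits level, about 5 mm proud of its rim.
- lid_c: one of four identical round lids, dark brown felt top, orange rim, each on its own white stoneware jar: 80 mm across, 12.5 mm thick. Origin at the centre of its underside, z up: the top face is 12.5 mm above it. The loose lid, whichever it is: 2 N at 30 mm from its centre tips it about 0.13 rad, any way round, until its edge meets the rim; let go, it springs level.
- lid_d: one of four identical round lids, dark brown felt top, orange rim, each on its own white stoneware jar: 80 mm across, 12.5 mm thick. Origin at the centre of its underside, z up: the top face is 12.5 mm above it. The loose lid, whichever it is: pushed near its centre with over about 7 N it slides 5 mm straight down onto its rim, stays there and no longer rocks.
- rubber: small white block eraser, 21x34x12 mm, loose on the table, a bystander; origin at the centre of its underside
- shell: half walnut shell, 34x43x16 mm, loose on the table, a bystander; origin at the centre of its underside
- tape: roll of black tape lying flat, 48 mm across, 18 mm high, loose on the table, a bystander; origin at the centre of its underside
- pen: black marker pen, 12x136x13 mm, loose on the table, a bystander; origin at the centre of its underside
- glue: short cream-coloured glue stick, 11x70x11 mm, loose on the table, a bystander; origin at the centre of its underside
- cap: gold crown cap, 33 mm across, 6 mm high, loose on the table, a bystander; origin at the centre of its underside
Mind the look-alikes: they are no part of the job. Leave any blue or red look-alike of the part that bears lid_a alone.

How it is judged:
At the end, for the whole second after the job is handed in: the lid that stood proud has gone down at least 3.8 mm of its 5 mm and the fingers are on it with more than 1 N; all four lids are level within 0.03 rad and still (under 10 mm/s), and no bystander is more than 20 mm from where it began (((distance of lid_a from where it was at the start of the episode above 0.0038 m and contact force between the fingers and lid_a above 1 N) or (distance of lid_b from where it was at the start of the episode above 0.0038 m and contact force between the fingers and lid_b above 1 N) or (distance of lid_c from where it was at the start of the episode above 0.0038 m and contact force between the fingers and lid_c above 1 N) or (distance of lid_d from where it was at the start of the episode above 0.0038 m and contact force between the fingers and lid_d above 1 N)) and angle between each of lid_a, lid_b, lid_c, lid_d's own z axis and vertical below 0.03 rad and linear speed of each of lid_a, lid_b, lid_c, lid_d below 0.01 m/s and distance of each of rubber, shell, tape, pen, glue, cap from where it was at the start of the episode below 0.02 m); the arm keeps its last pose, push and grip.
It fails at once if a bystander was shifted by more than 20 mm or lifted (distance of any of rubber, shell, tape, pen, glue, cap from where it was at the start of the episode above 0.02 m).
It fails at once if a lid that was already home was prised up (more than 2.5 mm) (distance of each of lid_b, lid_a from where it was at the start of the episode above 0.0025 m or distance of each of lid_c, lid_a from where it was at the start of the episode above 0.0025 m or distance of each of lid_c, lid_b from where it was at the start of the episode above 0.0025 m or distance of each of lid_d, lid_a from where it was at the start of the episode above 0.0025 m or distance of each of lid_d, lid_b from where it was at the start of the episode above 0.0025 m or distance of each of lid_d, lid_c from where it was at the start of the episode above 0.0025 m).
It fails at once if a lid was leaned on with more than 60 N (contact force between any of the arm, the fingers and lid_a above 60 N or contact force between any of the arm, the fingers and lid_b above 60 N or contact force between any of the arm, the fingers and lid_c above 60 N or contact force between any of the arm, the fingers and lid_d above 60 N).
It also fails if it takes over 50 s, if anything falls off the work surface, if the arm or the gripper's body presses on something with over 40 N, if the wrist force passes 120 N, or if a joint passes its speed limit or range.

## Working session

There is one attempt and no reset: what is moved stays moved. The work goes in short steps, Python scripts to look and compute and a tool call to move; the robot and the scene stay as the last step left them, time stands still between calls to the robot, and variables do not carry over. Pictures are saved under pics/ and viewed, at most 10 in all, crops included, and the job is handed in when it is done.

Besides the shell and the picture viewer there is one more tool, called after "Emit:" by a JSON object that holds its "name" and its "arguments". servo_tool: Moves the arm, as the interface text tells. Its arguments: {"type":"object","properties":{"targets":{"type":"array"},"claw":{"type":"number"}},"required":["targets"]}

```bash
mkdir -p pics
python3 - <<'E'
from bench import *
import cv2,numpy as np
for n in ("scene","side"):
    cv2.imwrite(f"pics/{n}0.png",snapshot(n))
    m=camera_model(n);print(n,np.round(m["camera_matrix"],1).tolist(),np.round(m["camera_from_world"],3).tolist())
o=get_obs();print({k:np.round(v,3).tolist() for k,v in o.items()})
E
```

```text
scene [[354.2, 0.0, 255.2], [0.0, 354.2, 187.8], [0.0, 0.0, 1.0]] [[-0.747, -0.665, -0.005, 0.362], [0.47, -0.534, 0.702, -0.318], [-0.47, 0.522, 0.712, -0.635], [0.0, 0.0, 0.0, 1.0]]
side [[347.5, 0.0, 253.5], [0.0, 347.5, 192.5], [0.0, 0.0, 1.0]] [[0.864, -0.502, 0.019, -0.469], [0.298, 0.542, 0.786, -0.209], [-0.405, -0.674, 0.618, -0.774], [0.0, 0.0, 0.0, 1.0]]
{'time': 0.1, 'joint_positions': [-1.379, 0.088, 1.372, -0.0, 1.684, -0.103], 'qvel': [-0.0, -0.001, -0.004, 0.001, 0.001, -0.001], 'joint_torque': [0.001, -34.125, -30.33, 0.072, 0.03, -0.0], 'tool_pos': [0.16, -0.526, 0.218], 'ee_rot': [-3.14, -0.0, 0.295], 'wrist_force': [0.508, -0.643, -0.641], 'wrist_torque': [-0.003, -0.023, -0.042], 'finger_force': 0.0, 'width': 0.094}
```

View pics/scene0.png

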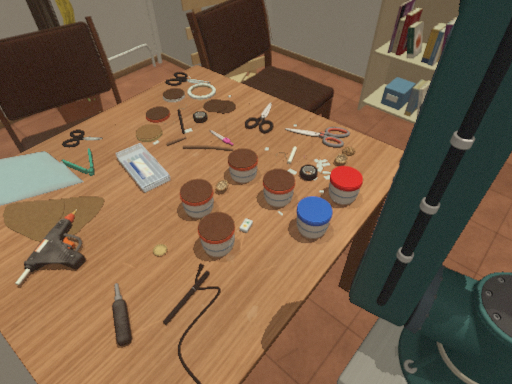

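View pics/side0.png

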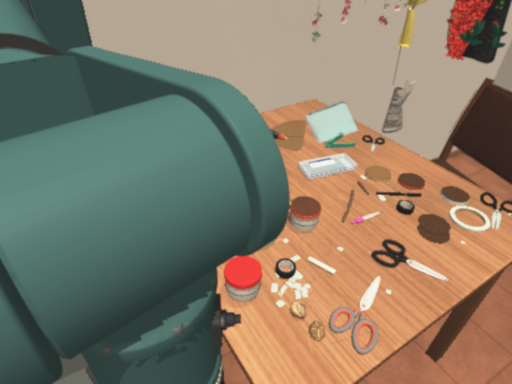

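The scene view shows the four brown-topped jars at (242,162), (197,195), (279,185) and (217,231). Look-alikes to leave alone are the blue jar (314,212), the red jar (346,180), and the flat brown discs at the back, (158,115), (173,95) and (220,106), which lie on the table without jars. The side view shows one brown jar at (305,208), and the arm hides the others.

```bash
cat > h.py <<'E'
from bench import *
import cv2,numpy as np
def ray(n,uv,z,m=None):
    m=m or camera_model(n);K=m["camera_matrix"];T=np.array(m["camera_from_world"])
    d=np.linalg.inv(K)@[uv[0],uv[1],1];d=np.array([d[0],-d[1],-d[2]])
    R=T[:3,:3];c=-R.T@T[:3,3];w=R.T@d
    return c+w*(z-c[2])/w[2]
def move(p,yaw=None):
    "shift in tool axes (cm) from the present pose to p"
    from scipy.spatial.transform import Rotation as Ro
    o=get_obs();R=Ro.from_euler("xyz",o["ee_rot"]).as_matrix()
    return np.round(100*R.T@(np.array(p)-o["tool_pos"]),2)
E
python3 - <<'E'
from h import *
im=cv2.imread("pics/scene0.png");hsv=cv2.cvtColor(im,cv2.COLOR_BGR2HSV)
for s in [(242,159),(197,191),(279,181),(217,228)]:
    print(s,hsv[s[1],s[0]], end=' ')
    h,S,v=cv2.split(hsv)
    mk=(((h<14)|(h>172))&(S>110)&(v<150)).astype(np.uint8)
    n,l,st,c=cv2.connectedComponentsWithStats(mk,connectivity=4)
    i=l[s[1],s[0]];
    cs,_=cv2.findContours((l==i).astype(np.uint8),0,cv2.CHAIN_APPROX_NONE)
    k=max(cs,key=cv2.contourArea);e=cv2.fitEllipse(cv2.convexHull(k))
    P=np.array([ray("scene",q[0],.064) for q in k]);
    (cx,cy),r=cv2.minEnclosingCircle(P[:,:2].astype(np.float32))
    print(i,st[i].tolist(),np.round(e[0],1),"circ",round(cx,3),round(cy,3),"r",round(r,4),"ellc",np.round(ray("scene",e[0],.064),3),"reach",round(np.hypot(cx,cy),3))
cv2.imwrite("pics/crop.png",cv2.resize(im[140:265,160:380],None,fx=3.5,fy=3.5,interpolation=2))
E
```

```text
(242, 159) [ 11 145 114] 373 [225, 148, 33, 23, 557] [240.2 158.2] circ 0.634 -0.103 r 0.0543 ellc [ 0.631 -0.104  0.064] reach 0.642
(197, 191) [ 10 141 116] 422 [180, 179, 33, 27, 719] [195.4 192.6] circ 0.628 0.059 r 0.0468 ellc [0.624 0.059 0.064] reach 0.63
(279, 181) [ 11 142 108] 404 [263, 169, 32, 26, 647] [278.3 181.2] circ 0.5 -0.104 r 0.0458 ellc [ 0.499 -0.103  0.064] reach 0.511
(217, 228) [ 11 147 116] 472 [193, 212, 42, 50, 1087] [212.6 235.5] circ 0.499 0.117 r 0.0658 ellc [0.5   0.12  0.064] reach 0.513
```

View pics/crop.png

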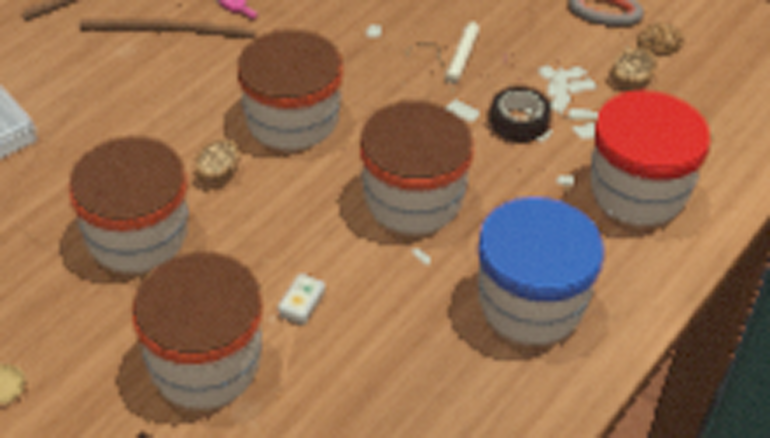

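The crop shows four brown felt lids with orange rims. Their top-face centres in scene pixels are about (243,159), (197,190), (279,180) and (217,226). The red and blue jars are clearly separate.

Run:
```python
from h import *
for x0,x1,y0,y1 in [(239,342,31,98),(72,185,138,212),(361,471,102,178),(135,261,254,348)]:
    f=lambda x,y:(160+x/3.5,140+y/3.5)
    xm,ym=(x0+x1)/2,(y0+y1)/2
    p=ray("scene",f(xm,ym),.064);w=np.linalg.norm(ray("scene",f(x0,ym),.064)-ray("scene",f(x1,ym),.064))
    print(np.round(p,3),"width",round(w,4),"reach",round(np.hypot(*p[:2]),3),"shift to 60mm above",move(p+[0,0,.2]))
```

```text
[ 0.624 -0.108  0.064] width 0.0781 reach 0.634 shift to 60mm above [ 56.59 -26.48  -4.49]
[0.629 0.052 0.064] width 0.0783 reach 0.631 shift to 60mm above [ 61.64 -41.63  -4.46]
[ 0.501 -0.107  0.064] width 0.0781 reach 0.512 shift to 60mm above [ 44.85 -30.17  -4.49]
[0.513 0.097 0.064] width 0.0793 reach 0.522 shift to 60mm above [ 51.85 -49.33  -4.45]
```

Emit:
{"name": "servo_tool", "arguments": {"targets": [[53.7,-36.6,-8,16.9],[53.7,-36.6,-8,16.9],[53.7,-36.6,-8,16.9],[53.7,-36.6,-8,16.9],[53.7,-36.6,-8,16.9],[53.7,-36.6,-8,16.9],[53.7,-36.6,-8,16.9],[53.7,-36.6,-8,16.9]], "claw": 255}}

```text
time: 1.1
tool_pos: [0.471, -0.1388, 0.2803]
ee_rot: [3.141, 0.0, -0.0]
wrist_force: [1.5, -0.2, 0.9]
width: 0.0179
finger_force: 0.0
```

Emit:
{"name": "servo_tool", "arguments": {"targets": [[5,-6,-1,0],[8,-11,-2,0],[8,-11,-2,0],[8,-11,-2,0]]}}

```text
time: 1.6
tool_pos: [0.5502, -0.0305, 0.2998]
ee_rot: [3.141, 0.002, 0.001]
wrist_force: [0.9, 0.2, -0.3]
width: 0.0007
finger_force: 0.0
```

Run:
```python
from h import *
m=camera_model("wrist");im=snapshot("wrist");cv2.imwrite("pics/w1.png",im)
import pickle;pickle.dump(m,open("w1.pkl","wb"))
o=get_obs();print(o["tool_pos"],o["ee_rot"],o["wrist_force"],o["width"],np.round(m["camera_matrix"],1).tolist(),np.round(m["camera_from_world"],3).tolist())
```

```text
[ 0.54975395 -0.03138153  0.29983548] [ 3.14082540e+00  1.47587645e-03 -6.48424447e-04] [ 0.42866602 -0.14448524 -0.29133938] 0.0007504886027008405 [[295.6, 0.0, 258.6], [0.0, 295.6, 194.6], [0.0, 0.0, 1.0]] [[0.0, -1.0, 0.001, -0.031], [0.973, 0.0, -0.232, -0.492], [0.232, 0.001, 0.973, -0.595], [0.0, 0.0, 0.0, 1.0]]
```

View pics/w1.png

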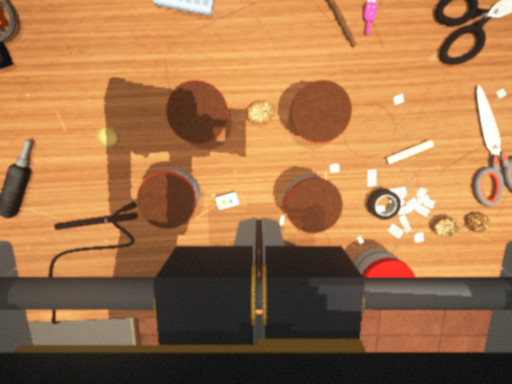

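The wrist view shows all four brown lids, at about (198,112), (320,111), (313,203) and (166,199). The blue jar is hidden and the red one is at (388,268).

Run:
```python
from h import *
import pickle;m=pickle.load(open("w1.pkl","rb"))
for q,w in zip([(320,111),(198,112),(313,203),(166,199)],[(242.9,158.6),(196.6,190.3),(278.9,180),(216.6,226)]):
    a=[ray("wrist",q,z,m) for z in(.058,.064,.07)];b=[ray("scene",w,z) for z in(.058,.064,.07)]
    p=(a[1]+b[1])/2
    print(np.round(a[1],3),"gap by z",[round(1e3*np.linalg.norm(x-y),1) for x,y in zip(a,b)],np.round(a[1],3))
print(move([.5,-.107,.12]))
```

```text
[ 0.633 -0.111  0.064] gap by z [np.float64(4.8), np.float64(10.0), np.float64(15.8)] [ 0.633 -0.111  0.064]
[0.632 0.049 0.064] gap by z [np.float64(1.0), np.float64(5.6), np.float64(12.2)] [0.632 0.049 0.064]
[ 0.509 -0.107  0.064] gap by z [np.float64(4.9), np.float64(8.1), np.float64(13.9)] [ 0.509 -0.107  0.064]
[0.515 0.099 0.064] gap by z [np.float64(7.5), np.float64(3.3), np.float64(8.4)] [0.515 0.099 0.064]
[-4.94  7.55 18.  ]
```

Emit:
{"name": "servo_tool", "arguments": {"targets": [[-1.7,7.6,6,0],[-1.7,7.6,12,0],[-1.7,7.6,17,0],[-1.7,7.6,20,0],[-1.7,7.6,20.5,0],[-1.7,7.6,20.5,0]]}}

```text
time: 2.4
tool_pos: [0.5335, -0.1078, 0.0968]
ee_rot: [3.141, -0.002, -0.002]
wrist_force: [-0.2, 0.2, 0.5]
width: 0.0004
finger_force: 0.0
```

Emit:
{"name": "servo_tool", "arguments": {"targets": [[0,0,0.9,0],[0,0,0.9,0],[0,0,0.9,0]]}}

```text
time: 2.78
tool_pos: [0.5338, -0.1066, 0.0873]
ee_rot: [3.141, -0.001, 0.0]
wrist_force: [0.3, -0.8, -0.0]
width: 0.0003
finger_force: 0.0
```

Emit:
{"name": "servo_tool", "arguments": {"targets": [[0,0,0.1,0],[0,0,0.2,0],[0,0,0.2,0]]}}

```text
time: 3.15
tool_pos: [0.5332, -0.1066, 0.0843]
ee_rot: [3.142, 0.0, -0.0]
wrist_force: [-0.1, -0.2, -0.5]
width: 0.0003
finger_force: 0.0
```

Emit:
{"name": "servo_tool", "arguments": {"targets": [[0,0,0.1,0],[0,0,0.2,0],[0,0,0.2,0]]}}

```text
time: 3.52
tool_pos: [0.5332, -0.1067, 0.0823]
ee_rot: [3.142, 0.0, -0.0]
wrist_force: [-1.0, 0.0, 0.7]
width: 0.0006
finger_force: 0.0
```

Emit:
{"name": "servo_tool", "arguments": {"targets": [[0,0,0.1,0],[0,0,0.2,0],[0,0,0.2,0]]}}

```text
time: 3.9
tool_pos: [0.5332, -0.1066, 0.0803]
ee_rot: [3.142, 0.0, -0.0]
wrist_force: [-0.9, -0.3, -0.3]
width: 0.0002
finger_force: 0.0
```

Emit:
{"name": "servo_tool", "arguments": {"targets": [[0,0,0.1,0],[0,0,0.2,0],[0,0,0.2,0]]}}

```text
time: 4.28
tool_pos: [0.5332, -0.1066, 0.0783]
ee_rot: [3.142, 0.0, -0.0]
wrist_force: [-0.6, -0.3, 0.2]
width: 0.0003
finger_force: 0.0
```

Emit:
{"name": "servo_tool", "arguments": {"targets": [[0,0,0.1,0],[0,0,0.2,0],[0,0,0.2,0]]}}

```text
time: 4.65
tool_pos: [0.5335, -0.1067, 0.0772]
ee_rot: [3.141, -0.001, -0.0]
wrist_force: [-1.6, 1.0, 4.3]
width: 0.0006
finger_force: 2.3
```

Emit:
{"name": "servo_tool", "arguments": {"targets": [[0,0,-2,0],[4,0.2,-2,0],[6.7,0.3,-2,0],[6.7,0.3,-1.2,0],[6.7,0.3,-0.9,0],[6.7,0.3,-0.9,0]]}}

```text
time: 5.4
tool_pos: [0.5989, -0.1095, 0.0845]
ee_rot: [-3.141, 0.002, -0.0]
wrist_force: [0.0, -0.1, 0.5]
width: 0.0005
finger_force: 0.0
```

Emit:
{"name": "servo_tool", "arguments": {"targets": [[0,0,0.1,0],[0,0,0.2,0],[0,0,0.2,0]]}}

```text
time: 5.78
tool_pos: [0.6002, -0.1097, 0.0836]
ee_rot: [3.141, -0.0, -0.0]
wrist_force: [-0.2, 0.5, -0.1]
width: 0.0005
finger_force: 0.0
```

Emit:
{"name": "servo_tool", "arguments": {"targets": [[0,0,0.1,0],[0,0,0.2,0],[0,0,0.2,0]]}}

```text
time: 6.15
tool_pos: [0.6002, -0.1096, 0.0813]
ee_rot: [3.142, 0.0, -0.0]
wrist_force: [0.6, 0.7, -0.9]
width: 0.0002
finger_force: 0.0
```

Emit:
{"name": "servo_tool", "arguments": {"targets": [[0,0,0.1,0],[0,0,0.2,0],[0,0,0.2,0]]}}

```text
time: 6.52
tool_pos: [0.6002, -0.1096, 0.0793]
ee_rot: [3.142, 0.0, -0.0]
wrist_force: [0.9, -0.2, 0.1]
width: 0.0007
finger_force: 0.0
```

Emit:
{"name": "servo_tool", "arguments": {"targets": [[0,0,0.1,0],[0,0,0.1,0],[0,0,0.1,0]]}}

```text
time: 6.9
tool_pos: [0.6003, -0.1097, 0.0784]
ee_rot: [3.142, 0.0, -0.0]
wrist_force: [0.6, -0.1, -0.8]
width: 0.0005
finger_force: 0.0
```

Emit:
{"name": "servo_tool", "arguments": {"targets": [[0,0,0.1,0],[0,0,0.1,0],[0,0,0.1,0]]}}

```text
time: 7.28
tool_pos: [0.6003, -0.1097, 0.0774]
ee_rot: [3.142, 0.0, -0.0]
wrist_force: [0.1, 0.1, 0.2]
width: 0.0004
finger_force: 0.0
```

Emit:
{"name": "servo_tool", "arguments": {"targets": [[0,0,0.1,0],[0,0,0.1,0],[0,0,0.1,0]]}}

```text
time: 7.65
tool_pos: [0.6002, -0.1097, 0.0764]
ee_rot: [3.142, 0.0, -0.0]
wrist_force: [0.0, 0.7, 0.1]
width: 0.0004
finger_force: 0.0
```

Emit:
{"name": "servo_tool", "arguments": {"targets": [[0,0,0.1,0],[0,0,0.1,0],[0,0,0.1,0]]}}

```text
time: 8.02
tool_pos: [0.6002, -0.1097, 0.0754]
ee_rot: [3.141, 0.0, -0.0]
wrist_force: [0.4, -0.4, 0.5]
width: 0.0004
finger_force: 0.0
```

Emit:
{"name": "servo_tool", "arguments": {"targets": [[0,0,0.1,0],[0,0,0.1,0],[0,0,0.1,0]]}}

```text
time: 8.4
tool_pos: [0.6002, -0.1097, 0.0744]
ee_rot: [3.141, 0.0, -0.0]
wrist_force: [-0.2, -1.0, -0.4]
width: 0.0003
finger_force: 0.0
```

Emit:
{"name": "servo_tool", "arguments": {"targets": [[0,0,0.1,0],[0,0,0.1,0],[0,0,0.1,0]]}}

```text
time: 8.78
tool_pos: [0.6002, -0.1097, 0.0734]
ee_rot: [3.142, 0.0, -0.0]
wrist_force: [-0.6, -0.2, -0.5]
width: 0.0007
finger_force: 0.0
```

Emit:
{"name": "servo_tool", "arguments": {"targets": [[0,0,0.1,0],[0,0,0.1,0],[0,0,0.1,0]]}}

```text
time: 9.15
tool_pos: [0.6003, -0.1097, 0.0728]
ee_rot: [3.141, -0.0, -0.0]
wrist_force: [-0.8, -0.9, 2.2]
width: 0.0002
finger_force: 1.1
```

Emit:
{"name": "servo_tool", "arguments": {"targets": [[0,0,0.1,0],[0,0,0.1,0],[0,0,0.1,0]]}}

```text
time: 9.52
tool_pos: [0.6003, -0.1097, 0.0726]
ee_rot: [3.141, -0.001, -0.0]
wrist_force: [-3.1, 0.6, 5.2]
width: 0.0001
finger_force: 2.8
```

Emit:
{"name": "servo_tool", "arguments": {"targets": [[0,0,-2.5,0],[0,-6,-2.5,0],[0,-12,-2.5,0],[0.4,-15.9,-2.5,0],[0.4,-15.9,-1.5,0],[0.4,-15.9,-1.3,0],[0.4,-15.9,-1.3,0]]}}

```text
time: 10.4
tool_pos: [0.6039, 0.0479, 0.0836]
ee_rot: [3.141, 0.001, -0.002]
wrist_force: [0.4, 0.4, 0.2]
width: 0.0001
finger_force: 0.0
```

Emit:
{"name": "servo_tool", "arguments": {"targets": [[0,0,0.1,0],[0,0,0.1,0],[0,0,0.1,0]]}}

```text
time: 10.78
tool_pos: [0.6044, 0.0489, 0.0836]
ee_rot: [3.141, -0.0, -0.001]
wrist_force: [0.1, 0.2, -0.9]
width: 0.0
finger_force: 0.0
```

Emit:
{"name": "servo_tool", "arguments": {"targets": [[0,0,0.1,0],[0,0,0.1,0],[0,0,0.1,0]]}}

```text
time: 11.15
tool_pos: [0.6043, 0.0494, 0.0824]
ee_rot: [3.142, 0.0, -0.0]
wrist_force: [0.7, -0.0, -0.1]
width: 0.0005
finger_force: 0.0
```

Emit:
{"name": "servo_tool", "arguments": {"targets": [[0,0,0.1,0],[0,0,0.1,0],[0,0,0.1,0]]}}

```text
time: 11.52
tool_pos: [0.6043, 0.0493, 0.0814]
ee_rot: [3.141, 0.0, -0.0]
wrist_force: [-0.1, 0.8, -0.2]
width: 0.0003
finger_force: 0.0
```

Emit:
{"name": "servo_tool", "arguments": {"targets": [[0,0,0.1,0],[0,0,0.1,0],[0,0,0.1,0]]}}

```text
time: 11.9
tool_pos: [0.6043, 0.0493, 0.0804]
ee_rot: [3.142, 0.0, -0.0]
wrist_force: [0.5, 1.0, -0.8]
width: 0.0003
finger_force: 0.0
```

Emit:
{"name": "servo_tool", "arguments": {"targets": [[0,0,0.1,0],[0,0,0.1,0],[0,0,0.1,0]]}}

```text
time: 12.28
tool_pos: [0.6043, 0.0493, 0.0794]
ee_rot: [3.142, 0.0, -0.0]
wrist_force: [-0.6, -0.1, 0.1]
width: 0.0005
finger_force: 0.0
```

Emit:
{"name": "servo_tool", "arguments": {"targets": [[0,0,0.1,0],[0,0,0.1,0],[0,0,0.1,0]]}}

```text
time: 12.65
tool_pos: [0.6043, 0.0494, 0.0784]
ee_rot: [3.142, 0.0, -0.0]
wrist_force: [-0.7, -0.6, 0.6]
width: 0.0007
finger_force: 0.0
```

Emit:
{"name": "servo_tool", "arguments": {"targets": [[0,0,0.1,0],[0,0,0.1,0],[0,0,0.1,0]]}}

```text
time: 13.02
tool_pos: [0.6043, 0.0493, 0.0774]
ee_rot: [3.141, 0.0, -0.0]
wrist_force: [-0.3, 1.3, 0.1]
width: 0.0005
finger_force: 0.0
```

Emit:
{"name": "servo_tool", "arguments": {"targets": [[0,0,0.1,0],[0,0,0.1,0],[0,0,0.1,0]]}}

```text
time: 13.4
tool_pos: [0.6043, 0.0493, 0.0764]
ee_rot: [3.142, 0.0, -0.0]
wrist_force: [-0.4, -0.2, 0.9]
width: 0.0007
finger_force: 0.0
```

Emit:
{"name": "servo_tool", "arguments": {"targets": [[0,0,0.1,0],[0,0,0.1,0],[0,0,0.1,0]]}}

```text
time: 13.78
tool_pos: [0.6044, 0.0493, 0.0757]
ee_rot: [3.142, -0.0, -0.0]
wrist_force: [0.1, 0.3, 1.2]
width: 0.0002
finger_force: 0.9
```

Emit:
{"name": "servo_tool", "arguments": {"targets": [[0,0,0.1,0],[0,0,0.1,0],[0,0,0.1,0]]}}

```text
time: 14.15
tool_pos: [0.6044, 0.0493, 0.0755]
ee_rot: [3.141, -0.001, -0.0]
wrist_force: [-1.7, 0.1, 5.1]
width: 0.0006
finger_force: 2.6
```

Emit:
{"name": "servo_tool", "arguments": {"targets": [[0,0,0.1,0],[0,0,0.1,0],[0,0,0.1,0]]}}

```text
time: 14.52
tool_pos: [0.6044, 0.0493, 0.0754]
ee_rot: [3.141, -0.001, -0.0]
wrist_force: [-4.0, -0.5, 7.8]
width: 0.0006
finger_force: 4.1
```

Lids A, B and C are rigid at the edge, which leaves D to test the same way.

Emit:
{"name": "servo_tool", "arguments": {"targets": [[0,0,-2.5,0],[-4,-3,-2.5,0],[-6.2,-4.9,-2.5,0],[-6.2,-4.9,-1.6,0],[-6.2,-4.9,-1.2,0],[-6.2,-4.9,-1.2,0]]}}

```text
time: 15.28
tool_pos: [0.5425, 0.0976, 0.0843]
ee_rot: [3.141, 0.001, -0.001]
wrist_force: [0.2, 0.2, -0.7]
width: 0.0005
finger_force: 0.0
```

Emit:
{"name": "servo_tool", "arguments": {"targets": [[0,0,0.1,0],[0,0,0.1,0],[0,0,0.1,0]]}}

```text
time: 15.65
tool_pos: [0.5426, 0.0982, 0.0846]
ee_rot: [3.142, -0.0, -0.0]
wrist_force: [0.9, -0.0, 0.0]
width: 0.0001
finger_force: 0.0
```

Emit:
{"name": "servo_tool", "arguments": {"targets": [[0,0,0.1,0],[0,0,0.1,0],[0,0,0.1,0]]}}

```text
time: 16.02
tool_pos: [0.5423, 0.0984, 0.0834]
ee_rot: [3.141, -0.0, -0.0]
wrist_force: [-0.6, 1.2, 0.4]
width: 0.0004
finger_force: 0.0
```

Emit:
{"name": "servo_tool", "arguments": {"targets": [[0,0,0.1,0],[0,0,0.1,0],[0,0,0.1,0]]}}

```text
time: 16.4
tool_pos: [0.5423, 0.0984, 0.0824]
ee_rot: [3.142, 0.0, -0.0]
wrist_force: [0.2, -0.5, -0.6]
width: 0.0003
finger_force: 0.0
```

Emit:
{"name": "servo_tool", "arguments": {"targets": [[0,0,0.1,0],[0,0,0.1,0],[0,0,0.1,0]]}}

```text
time: 16.77
tool_pos: [0.5426, 0.0983, 0.0817]
ee_rot: [3.142, -0.001, -0.0]
wrist_force: [-0.0, 0.0, 0.8]
width: 0.0003
finger_force: 0.5
```

Contact begins at about 0.082. I'll press on to see whether it gives.

Emit:
{"name": "servo_tool", "arguments": {"targets": [[0,0,0.1,0],[0,0,0.1,0],[0,0,0.1,0]]}}

```text
time: 17.15
tool_pos: [0.5428, 0.0983, 0.0808]
ee_rot: [3.142, -0.001, -0.0]
wrist_force: [1.2, -1.1, 2.1]
width: 0.0005
finger_force: 1.0
```

Emit:
{"name": "servo_tool", "arguments": {"targets": [[0,0,0.1,0],[0,0,0.1,0],[0,0,0.1,0]]}}

```text
time: 17.52
tool_pos: [0.5429, 0.0983, 0.0799]
ee_rot: [3.141, -0.002, -0.0]
wrist_force: [3.0, 0.4, 2.8]
width: 0.0005
finger_force: 1.8
```

D is loose: the tip followed it down about 1.8 mm with only 1 to 3 N. I'll lift clear, move to its centre and push down.

Emit:
{"name": "servo_tool", "arguments": {"targets": [[0,0,-1,0],[-2.9,0,-1,0],[-2.9,0,-0.6,0],[-2.9,0,-0.4,0],[-2.9,0,-0.3,0],[-2.9,0,-0.2,0]]}}

```text
time: 18.27
tool_pos: [0.5134, 0.0983, 0.0822]
ee_rot: [3.141, 0.001, -0.0]
wrist_force: [-3.2, -0.3, 6.3]
width: 0.0003
finger_force: 3.3
```

Run:
```python
from h import *
cv2.imwrite("pics/s2.png",cv2.resize(snapshot("scene")[150:290,130:330],None,fx=3.5,fy=3.5,interpolation=2))
o=get_obs();print(o["tool_pos"],o["wrist_force"],o["finger_force"])
```

```text
[0.51336015 0.0983031  0.08215686] [-2.67834884 -1.1285938   4.58427212] 2.598612458095886
```

View pics/s2.png

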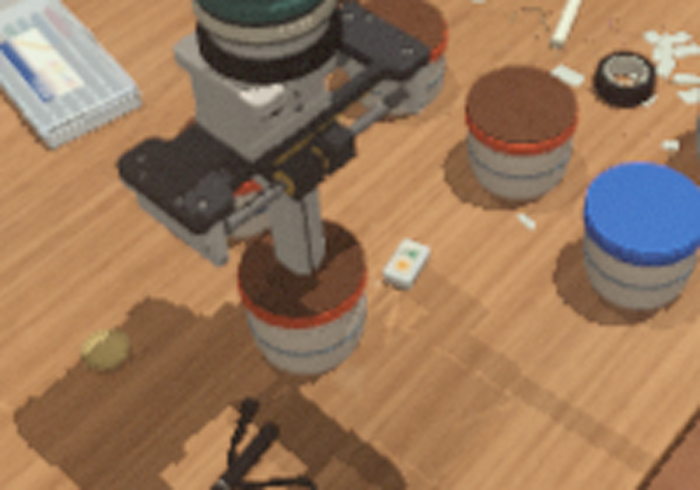

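The fingertips sit on D at crop (300,272), and the lid's centre is about (303,272), so they are centred. Now I'll push down.

Emit:
{"name": "servo_tool", "arguments": {"targets": [[0,0,0.05,0],[0,0,0.1,0],[0,0,0.15,0],[0,0,0.2,0],[0,0,0.25,0],[0,0,0.3,0],[0,0,0.3,0],[0,0,0.3,0]]}}

```text
time: 19.32
tool_pos: [0.5134, 0.0983, 0.0795]
ee_rot: [3.141, 0.001, -0.0]
wrist_force: [-3.4, -0.3, 5.3]
width: 0.0003
finger_force: 3.1
```

Emit:
{"name": "servo_tool", "arguments": {"targets": [[0,0,0.05,0],[0,0,0.1,0],[0,0,0.15,0],[0,0,0.2,0],[0,0,0.2,0]]}}

```text
time: 19.95
tool_pos: [0.5132, 0.0983, 0.0776]
ee_rot: [3.141, 0.001, -0.0]
wrist_force: [-3.5, 0.3, 6.9]
width: 0.0006
finger_force: 3.5
```

It is sliding down. I'll continue until the force rises.

Emit:
{"name": "servo_tool", "arguments": {"targets": [[0,0,0.05,0],[0,0,0.1,0],[0,0,0.1,0],[0,0,0.1,0]]}}

```text
time: 20.45
tool_pos: [0.5132, 0.0984, 0.0775]
ee_rot: [3.141, 0.001, -0.0]
wrist_force: [-5.4, -0.1, 11.2]
width: 0.0003
finger_force: 5.3
```

Emit:
{"name": "servo_tool", "arguments": {"targets": [[0,0,0.05,0],[0,0,0.1,0],[0,0,0.1,0],[0,0,0.1,0]]}}

```text
time: 20.95
tool_pos: [0.5133, 0.0984, 0.0774]
ee_rot: [3.141, 0.0, -0.0]
wrist_force: [-7.5, -1.4, 15.0]
width: 0.0007
finger_force: 7.2
```

Emit:
{"name": "servo_tool", "arguments": {"targets": [[0,0,0.05,0],[0,0,0.1,0],[0,0,0.1,0],[0,0,0.1,0]]}}

```text
time: 21.45
tool_pos: [0.5133, 0.0984, 0.0773]
ee_rot: [3.141, 0.0, -0.0]
wrist_force: [-8.4, -0.5, 18.1]
width: 0.0006
finger_force: 9.0
```

The lid has dropped about 5 mm and bottomed out, with the force now rising steeply and no more travel. It is held with about 18 N, so I'm handing in.

```bash
python3 -c "
from bench import *
print(close_job())"
```

```text
the job is handed in; nothing more can be done
None
```

The loose lid was the one at about (0.513, 0.098) m; it is pushed down about 5 mm until it stopped and held there with about 18 N. The other three did not give when pressed near one edge. I did not press the loose lid's edge again to check for rocking, and the hand-in gave no verdict.

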